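# Clear the top of a dry box and break its sticky cap free

## Task

Take the cork sanding block and wipe it along the top plate of the grey dry box to sweep all four blue enamel chips off the box onto the bench, then set the block down on the bench beside the box. After that pull the square cap of the box straight up by its black handle until its tight, sticky seal breaks, without jerking it up more than a few centimetres, and finish while still holding it by the handle, still and level, only slightly open: about 2 cm above its seat and over its hole (1.5 to 4 cm up will do). Leave the other things on the bench where they are.

Things in the scene. Friction and masses are not known exactly. Their poses are not given: they have to be found in the camera images.
- dry_box: grey metal box bolted to the bench, 200 mm deep (its x), 220 mm wide (its y), with a flat aluminium top plate 60 mm above the bench. Origin: centre of its underside, z up. A square cap with a black handle sits in the plate at box x = -60 mm, y = 0, on the side that faces the robot (-x); the plate behind the cap (box x over -22 mm) is flat and free apart from the chips.
- cap_handle (a point): middle of the upright black handle fin on the steel cap; pinch from above. Fin 12 mm thick along the cap's x (18 mm at its top edge), 56 mm long along its y, standing 34 mm above the flange (72 mm square, 6 mm thick, lying on the plate; cap axes = box axes, z up). This point is 23 mm above the plate, 17 below the fin's top. A 50 mm square, 9 mm deep plug sits in the hole. Cap 0.2 to 0.33 kg.
- cap_seat (a point): fixed point of the box, centre of the cap's square hole, level with the top of the plate (box x = -60, y = 0, z = 60 mm); the closed cap's flange rests on it. Rubber lips in the hole grip the plug: lifting the cap takes a pull that climbs to a peak of 12 to 22 N; after about 5 mm of lift the seal lets go suddenly and only the cap's own weight is left.
- block_center (a point): centre of the loose cork sanding block with a thin black rubber sole, 100 mm along its x, 40 mm along its y, 38 mm tall (centre 19 mm above its sole), 0.09 to 0.15 kg; stands on its sole on the bench, left or right of the box, its x roughly along the box's x; grip it across its 40 mm width.
- chip_1: loose blue enamel chip, a flat pebble 21 x 28 x 6 mm, lying on the box's top plate; origin: centre of its underside. All four lie at box x 10 to 55 mm, box y -55 to +55 mm.
- chip_2: loose blue enamel chip, a flat pebble 23 x 30 x 8 mm, lying on the box's top plate; origin: centre of its underside. All four lie at box x 10 to 55 mm, box y -55 to +55 mm.
- chip_3: loose blue enamel chip, a flat pebble 19 x 26 x 6 mm, lying on the box's top plate; origin: centre of its underside. All four lie at box x 10 to 55 mm, box y -55 to +55 mm.
- chip_4: loose blue enamel chip, a flat pebble 19 x 30 x 7 mm, lying on the box's top plate; origin: centre of its underside. All four lie at box x 10 to 55 mm, box y -55 to +55 mm.
- tape: bystander, to be left alone: roll of masking tape, 100 mm across, 25 mm tall, lying flat on the other side of the box from the block; origin: centre of its underside.
- eraser: bystander, to be left alone: blue and white eraser 23 x 52 x 12 mm; origin: centre of its underside.

How it is judged:
On the way, in this order (a step that is already met when the one before it is completed fails the run):
1. the block, held in the gripper, rests on the top plate of the box (contact force between the fingers and block above 1 N and contact force between block and dry_box above 0.3 N and height (world z) of block_center above 0.065 m), for 0.1 s.
2. all four chips are off the box while the block is still in the gripper (height (world z) of each of chip_1, chip_2, chip_3, chip_4 below 0.04 m and contact force between the fingers and block above 1 N), for 0.1 s.
3. the block is set down on the bench and released (height (world z) of block_center below 0.03 m and contact force between the fingers and block below 0.1 N and contact force between block and dry_box below 0.1 N), for 0.2 s.
4. the seal is broken: the cap is lifted 12 mm by the fingers (z of cap_handle in the frame of dry_box above 0.095 m and contact force between the fingers and cap above 1 N), for 0.2 s.
At the end, for the whole second after the job is handed in: Fingers hold the cap (over 1 N), still, level within 0.25 rad, 13 to 42 mm above its seat, within 30 mm of its place along the box's x and y, nothing else touching it; the block lies released on the bench (centre below 30 mm), still, clear of the box; all chips off the box (below 40 mm) (all of step 3 and z of cap_handle in the frame of dry_box between 0.096 and 0.125 m and x of cap_handle in the frame of dry_box between -0.09 and -0.03 m and y of cap_handle in the frame of dry_box between -0.03 and 0.03 m and angle between cap_handle's own z axis and vertical below 0.25 rad and linear speed of cap below 0.03 m/s and contact force between the fingers and cap above 1 N and contact force between cap and dry_box below 0.1 N and contact force between cap and block below 0.1 N and height (world z) of each of chip_1, chip_2, chip_3, chip_4 below 0.04 m and linear speed of block below 0.02 m/s); the arm keeps its last pose, push and grip.
It fails at once if the cap is jerked more than 80 mm above its seat (z of cap_handle in the frame of dry_box above 0.163 m).
It fails at once if the tape or the eraser is moved more than 40 mm (distance of any of tape, eraser from where it was at the start of the episode above 0.04 m).
It also fails if it takes over 67 s, if anything falls off the work surface, if the arm or the gripper's body presses on something with over 40 N, if the wrist force passes 120 N, or if a joint passes its speed limit or range.

## Robot

A 7-joint arm with a two-finger parallel gripper is mounted at the origin on a cart in front of the work surface, level with it; the furniture and walls round the work are solid. World frame = base frame: x ahead of the robot, y to its left, z up, the work surface at z = 0. Lengths are in m, angles in rad, forces in N, time in s.
With the tool pointing down it reaches from about 0.425 to 0.925 m from the base axis. Payload 6.8 kg.
Tool frame: the origin (TCP) lies at the very end of the fingers, on their centre line; the grasp point (between the pads) lies 19 mm behind it (hold_point_z is the distance from the TCP to the grasp point, in m); z points along the fingers, y is the direction in which the jaws open and shut (so a half turn about z gives the same grasp; the last joint's range is limited). The gripper opens to 85 mm and grips with 20 to 120 N. Pads are 22 mm wide; open, the fingers measure 114 mm over their backs; the gripper's body (76 mm by 85 mm) begins 54 mm behind the grasp point. The pads swing forward as they close: fully open they stand 13 mm farther back than shut.
Start: joints at [-1.35, 0.477, 0.022, 1.555, -0.011, 1.109, -0.083], TCP at [0.218, 0.639, 0.231] pointing down, gripper open.
Joint ranges: [-2.96, 2.96], [-0.34, 2.1], [-1.41, 1.46], [0.24, 2.44], [-1.37, 4.51], [0.17, 1.92], [-2.96, 2.96]. Speed limits (rad/s): [2.39, 2.39, 3.14, 3.14, 3.14, 3.14, 3.14].

## Interface

Orientations are given as a unit quaternion [w, x, y, z].
In Python, from station import get_obs, read_camera, calibration, hand_in, regions_of, hold_point_z gives the robot as it stands.
- The arm moves only by the tool send_rows, never from a script. Its argument "motion" is text: rows parted by semicolons, each of 7 numbers parted by spaces: the shift along the world's x, y, z in cm, then the turn, a rotation vector about the world's x, y, z in degrees, then the closure, from 0 (fully open) to 1 (shut). In form: dx dy dz rx ry rz fingers; .... A call has 1 to 20 rows; each row shifts and turns the pose as measured when the row begins; what a row does not reach is not made up. A row lasts 1/12 s, in which the tool goes at most 41.7 mm and 7.16 degrees, less where a joint would pass 70% of its speed; a pose out of reach is approached as far as the arm can. A call is refused whole if a number of a shift passes 4.17 or a number of a turn 7.16, either way. A call with a gripper value outside its range is refused whole. The fingers move at their own pace and stop on an object; "newtons" is the grip in N (left out, the last holds). Time passes only in rows, so rows that do not move let the fingers close. It gives the time, the measured TCP pose, the force and the opening at its end, in the units of the state.
- get_obs(): the state, without advancing time (a new reading comes with each control period).
- read_camera(name): name is "scene" or "top" or "wrist"; returns the picture (384x512x3 uint8, red, green, blue); there is no depth.
- calibration(name): a dict with "mtx" (3x3 intrinsics, pixels), "R" (3x3) and "t" (3): a world point X has camera coordinates R X + t; the wrist camera has in their place "hand_eye" (4x4, takes a point from camera to tool coordinates, whose origin is the TCP and whose axes are the flange's). Camera axes: x right, y down, z forward; pixel columns grow to the right and rows downward; lengths in m; the calibration is good to about 2 mm. A picture is of the moment at which its call begins: read the wrist's pose just before it. calibration takes no time and is no camera call.
- hand_in(): hands the job in, once; it reports no verdict.
Trained networks look in the newest picture that a camera, given by its name, has taken for a name from the list of things; names that differ only in an ending like _2 or _b are one class to them, and where a whole thing is asked for, a point or a joint stands for the part that bears it (a point fixed in the world has none). Each returns a list of dicts, best first, with "conf" (0 to 1); they miss things now and then, are a little off and sometimes report something else, mostly with a low value. They report only what shows in the picture. A call takes as long as a camera call.
- regions_of(thing, camera): "region" (384x512 bool, what is visible of it) and "point" ([column, row] in pixels, amid what is visible of it).
The state is a dict: "t": time; "q": joint angles; "joint_vel": joint speeds; "joint_torque": joint torques, N m; "eef_pos": TCP position; "tool_rot": TCP orientation; "contact_force": force on the tool from outside, world axes, zero at the start; "torque": the same for the moment, N m; "gripper_width": opening from 0.0 (shut) to 1.0 (fully open).
Only numpy, scipy, OpenCV 4.12 (cv2) and the standard library are available. Lean on these libraries where they do the work, as an engineer would, in place of code of your own. Each camera call takes 0.05 s, during which the arm holds its last target.

## Working session

There is one attempt and no reset: what is moved stays moved. The work goes in short steps, Python scripts to look and compute and a tool call to move; the robot and the scene stay as the last step left them, time stands still between calls to the robot, and variables do not carry over. Pictures are saved under pics/ and viewed, and the job is handed in when it is done.

Besides the shell and the picture viewer there is one more tool, called as a command line: name --argument value ..., lists and objects as JSON in quotes. send_rows: Moves the arm, as the interface text tells. Its arguments: {"type":"object","properties":{"motion":{"type":"string"},"newtons":{"type":"number"}},"required":["motion"]}

```bash
ls; mkdir -p pics; cat > h.py <<'E'
import numpy as np, cv2
from station import *
def save(cam,name):
    im=read_camera(cam); cv2.imwrite('pics/'+name,cv2.cvtColor(im,cv2.COLOR_RGB2BGR)); return im
def ray(cam,px,z):
    c=calibration(cam); K=np.array(c['mtx'])
    R=np.array(c['R']);t=np.array(c['t'])
    d=R.T@np.linalg.inv(K)@np.array([px[0],px[1],1.]); o=-R.T@t
    return o+d*(z-o[2])/d[2]
E
python3 - <<'E'
from h import *
o=get_obs(); print(o)
print(hold_point_z if not callable(hold_point_z) else hold_point_z())
save('top','top0.png'); 
for th,z in [('dry_box',.06),('block_center',.038),('chip_1',.064),('tape',.025),('eraser',.012),('cap_handle',.09)]:
    for r in regions_of(th,'top'):
        m=r['region'].astype(np.uint8)
        c=max(cv2.findContours(m,0,2)[0],key=cv2.contourArea)
        pts=np.array([ray('top',p,z)[:2] for p in c[:,0,:].astype(float)])
        rect=cv2.minAreaRect((pts*1000).astype(np.float32))
        print(th,round(r['conf'],2),r['point'],np.round(ray('top',r['point'],z),4),np.round(rect[0],1),np.round(rect[1],1),round(rect[2],1))
save('scene','scene0.png')
E
```

```text
pics
{'t': 0.0, 'q': array([-1.35010851,  0.47781777,  0.02232881,  1.55647302, -0.01147195,
        1.10929286, -0.08311646]), 'joint_vel': array([-5.16327322e-05, -1.11492099e-03, -2.21752727e-03, -1.50133598e-04,
        1.18233885e-03, -8.48496918e-04, -1.45580205e-03]), 'joint_torque': array([ 2.82457449e-04, -5.96456838e+01,  1.60749838e+00, -2.81199753e+01,
        1.23120222e-02,  9.32687894e-03, -1.47738871e-05]), 'eef_pos': array([0.21777667, 0.6382671 , 0.23030456]), 'tool_rot': array([-7.31947133e-05,  1.63640981e-01,  9.86519519e-01, -9.28554312e-04]), 'contact_force': array([ 0.83174553,  0.87460949, -0.2891793 ]), 'torque': array([ 0.01121656,  0.03442447, -0.01679289]), 'gripper_width': 1.003625651489343}
0.0187
dry_box 0.73 [236.9, 167.0] [0.5912 0.06   0.06  ] [590.8  62.6] [238.3 204.6] 81.2
block_center 0.74 [359.0, 177.4] [ 0.5634 -0.2478  0.038 ] [ 564.8 -242.8] [98.9 48.4] 22.6
chip_1 0.57 [229.5, 150.8] [0.632  0.0778 0.064 ] [626.4  77.9] [16.4 12.5] 43.4
chip_1 0.55 [212.9, 154.6] [0.623  0.1192 0.064 ] [618.  111.5] [14.9 18.1] 89.8
chip_1 0.47 [257.7, 152.5] [0.6263 0.0076 0.064 ] [627.6  10.6] [17.5 15.5] 88.9
tape 0.81 [133.2, 162.8] [0.6158 0.3287 0.025 ] [604.1 302.5] [104.1  97.3] 45.8
eraser 0.5 [181.3, 234.9] [0.4291 0.2046 0.012 ] [420.3 207.1] [23.6 49.2] 30.1
eraser 0.19 [238.4, 166.1] [0.605  0.0583 0.012 ] [601.7  64.8] [249.6 214. ] 81.3
cap_handle 0.75 [230.5, 191.2] [0.5252 0.0745 0.09  ] [528.2  75. ] [70.1 70.6] 81.2
```

```bash
python3 - <<'E'
import cv2
a=cv2.imread('pics/top0.png'); cv2.imwrite('pics/top0b.png',cv2.resize(a[100:280,80:420],None,fx=2.3,fy=2.3,interpolation=2))
E
```

```text
(no output)
```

View pics/top0b.png

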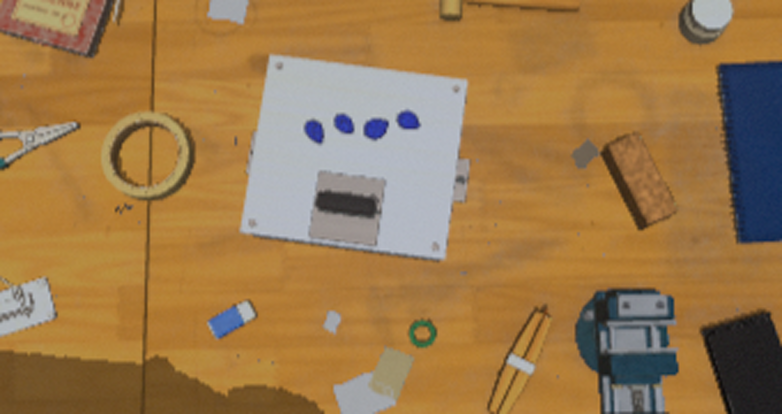

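View pics/scene0.png

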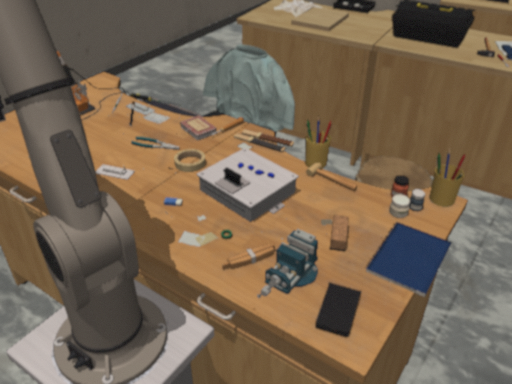

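The top view shows the block at the right (640,180 in the crop), its x axis at about +23°. The box is turned about -9°, with four chips in a row behind the cap. Next I move over the block.

send_rows --motion "2.5 -3 0 0 0 -6; 2.5 -3 0 0 0 -6"

```text
validation failed for argument at $.mo...
```

```bash
python3 - <<'E'
from h import *
im=save('top','top1.png')
hsv=cv2.cvtColor(im,cv2.COLOR_RGB2HSV)
m=((hsv[...,1]<40)&(hsv[...,2]>150)).astype(np.uint8)
n,l,s,c=cv2.connectedComponentsWithStats(m)
i=1+np.argmax(s[1:,4]); print(s[i],c[i])
ct=max(cv2.findContours((l==i).astype(np.uint8),0,2)[0],key=cv2.contourArea)
h=cv2.convexHull(ct)[:,0].astype(float)
p=np.array([ray('top',q,.06)[:2]*1000 for q in h],np.float32)
print(cv2.minAreaRect(p)); print(cv2.approxPolyDP(p,8,True)[:,0])
print(calibration('wrist'))
E
```

```text
[ 185  124   99   89 6309] [234.63005231 167.19004597]
((591.011474609375, 62.20086669921875), (235.63894653320312, 199.4664764404297), 81.32710266113281)
[[704.9352   159.85474 ]
 [671.82837  -54.60739 ]
 [551.0267   -50.849438]
 [477.07684  -24.185013]
 [510.78104  187.82405 ]]
{'mtx': array([[294.72092598,   0.        , 253.84245547],
       [  0.        , 294.72092598, 194.01355021],
       [  0.        ,   0.        ,   1.        ]]), 'hand_eye': array([[-2.06661815e-04, -9.65306619e-01, -2.61118916e-01,
         6.62890294e-02],
       [ 9.99999467e-01, -4.63686020e-04,  9.22711701e-04,
         7.16778916e-04],
       [-1.01177690e-03, -2.61118586e-01,  9.65306200e-01,
        -1.42489177e-01],
       [ 0.00000000e+00,  0.00000000e+00,  0.00000000e+00,
         1.00000000e+00]])}
```

send_rows --motion "2.5 -3 0 0 0 -6 0; 2.5 -3 0 0 0 -6 0; 2.5 -3 0 0 0 -6 0; 2.5 -3 0 0 0 -6 0; 2.5 -3 0 0 0 -6 0; 2.5 -3 0 0 0 -6 0; 2.5 -3 0 0 0 -6 0; 2.5 -3 0 0 0 -6 0; 2.5 -3 0 0 0 -6 0; 1.5 -3.8 0 0 0 -6 0; 1.5 -3.8 0 0 0 -6 0; 1 -3.8 0 0 0 -6 0; 1 -3.8 0 0 0 -6 0; 0 -4 0 0 0 -6 0; 0 -4 0 0 0 -6 0; 0 -4 0 0 0 -6 0; 0 -4 0 0 0 -6 0"

```text
t: 1.87
eef_pos: [0.4948, 0.0426, 0.2345]
tool_rot: [0.002, 0.885, 0.465, 0.01]
contact_force: [1.2, -0.2, -0.3]
gripper_width: 0.997
```

```bash
cat >> h.py <<'E'
from scipy.spatial.transform import Rotation as Ro
def pose():
    o=get_obs(); q=o['tool_rot']; R=Ro.from_quat([q[1],q[2],q[3],q[0]]).as_matrix(); return o['eef_pos'],R
def st():
    o=get_obs();p,R=pose()
    print('t',round(o['t'],2),'p',np.round(p*1000,1),'yaw_y',round(np.degrees(np.arctan2(R[1,1],R[0,1])),1),'z',np.round(R[:,2],3),'F',np.round(o['contact_force'],1),'w',round(o['gripper_width'],3),'q',np.round(o['q'],2))
def wray(px,z,pR=None):
    p,R=pR if pR is not None else pose()
    c=calibration('wrist');H=np.array(c['hand_eye']);K=np.array(c['mtx'])
    d=R@H[:3,:3]@np.linalg.inv(K)@np.array([px[0],px[1],1.]); o=p+R@H[:3,3]
    return o+d*(z-o[2])/d[2]
E
python3 -c "
from h import *
st()"
```

```text
t 1.87 p [494.8  42.6 234.5] yaw_y -34.6 z [ 0.019  0.006 -1.   ] F [ 1.2 -0.2 -0.3] w 0.997 q [-0.76  0.18  0.63  2.02 -0.13  0.96 -0.67]
```

send_rows --motion "0.8 -3.5 -0.3 0 0 -4 0; 0.8 -3.5 -0.3 0 0 -4 0; 0.8 -3.5 -0.3 0 0 -4 0; 0.8 -3.5 -0.3 0 0 -4 0; 0.8 -3.5 -0.3 0 0 -4 0; 0.8 -3.5 -0.3 0 0 -4 0; 0.8 -3.5 -0.3 0 0 -4 0; 0.8 -3 -0.3 0 0 -4 0; 0.2 -1 0 0 0 -1 0; 0 0 0 0 0 0 0"

```text
t: 2.7
eef_pos: [0.5602, -0.2661, 0.2131]
tool_rot: [0.007, 0.985, 0.173, 0.013]
contact_force: [0.7, 0.1, 0.5]
gripper_width: 1.002
```

```bash
python3 - <<'E'
from h import *
st(); pr=pose(); save('wrist','w1.png')
for r in regions_of('block_center','wrist'):
    c=max(cv2.findContours(r['region'].astype(np.uint8),0,2)[0],key=cv2.contourArea)
    pts=np.array([wray(p,.038,pr)[:2]*1000 for p in c[:,0].astype(float)],np.float32)
    print(r['conf'],r['point'],cv2.minAreaRect(pts),cv2.approxPolyDP(cv2.convexHull(pts),6,True)[:,0])
E
```

```text
t 2.7 p [ 560.2 -266.1  213.1] yaw_y -70.1 z [ 0.029 -0.009 -1.   ] F [0.7 0.1 0.5] w 1.002 q [-0.23  0.49  0.79  1.77 -0.41  1.02 -0.51]
0.96 [233.0, 169.1] ((564.8377075195312, -245.24252319335938), (99.00689697265625, 40.866085052490234), 23.75469207763672) [[ 617.5949  -243.27852]
 [ 599.8519  -209.31529]
 [ 512.9789  -248.33328]
 [ 528.4539  -281.2399 ]]
```

View pics/w1.png

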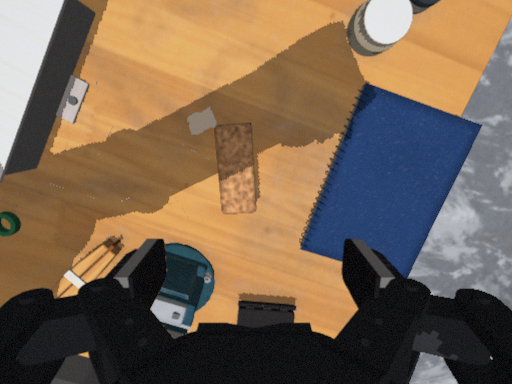

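send_rows --motion "0.2 1 -3 0.3 0.9 2 0; 0.2 1 -3 0.2 0.8 2 0; 0.1 0.2 -3 0 0 0 0; 0 0 -3 0 0 0 0; 0 0 -1.5 0 0 0 0; 0 0 0 0 0 0 0" --newtons 40

```text
t: 3.3
eef_pos: [0.5688, -0.2245, 0.0764]
tool_rot: [-0.006, 0.975, 0.222, 0.004]
contact_force: [0.3, 0.3, -0.5]
gripper_width: 1.0
```

```bash
python3 - <<'E'
from h import *
st(); pr=pose(); save('wrist','w2.png')
for r in regions_of('block_center','wrist'):
    c=max(cv2.findContours(r['region'].astype(np.uint8),0,2)[0],key=cv2.contourArea)
    pts=np.array([wray(p,.038,pr)[:2]*1000 for p in c[:,0].astype(float)],np.float32)
    print(r['conf'],r['point'],cv2.minAreaRect(pts),cv2.approxPolyDP(cv2.convexHull(pts),6,True)[:,0])
E
```

```text
t 3.3 p [ 568.8 -224.5   76.4] yaw_y -64.3 z [ 0.006  0.013 -1.   ] F [ 0.3  0.3 -0.5] w 1.0 q [-0.18  0.64  0.63  1.87 -0.54  0.81 -0.38]
0.92 [282.1, 227.3] ((567.1858520507812, -243.8932342529297), (102.55274200439453, 39.10686492919922), 23.305688858032227) [[ 606.9818  -206.93303]
 [ 516.49695 -244.51076]
 [ 527.1906  -279.1046 ]
 [ 616.188   -243.17734]]
```

View pics/w2.png

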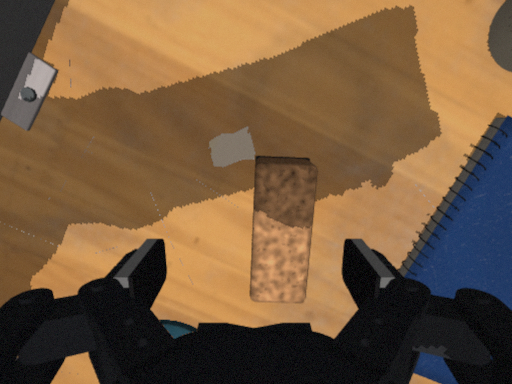

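send_rows --motion "-0.1 -0.8 0 -0.4 0.2 -1 0; -0.1 -0.6 0 -0.3 0.1 -1 0; 0 -0.3 0 0 0 0 0; 0 0 0 0 0 0 0; 0 0 0 0 0 0 0"

```text
t: 3.82
eef_pos: [0.5718, -0.2451, 0.0861]
tool_rot: [0.004, 0.979, 0.204, 0.006]
contact_force: [0.4, -0.3, -0.5]
gripper_width: 1.002
```

```bash
python3 - <<'E'
from h import *
st()
E
```

```text
t 3.82 p [ 571.8 -245.1   86.1] yaw_y -66.5 z [ 0.014 -0.005 -1.   ] F [ 0.4 -0.3 -0.5] w 1.002 q [-0.17  0.64  0.66  1.85 -0.53  0.82 -0.4 ]
```

send_rows --motion "-0.2 0 -1.5 0 0.2 0 0; -0.2 0 -1.5 0 0.2 0 0; -0.1 0 -1.5 0 0.2 0 0; 0 0 -1.2 0 0 0 0; 0 0 -0.7 0 0 0 0; 0 0 -0.3 0 0 0 0; 0 0 0 0 0 0 0; 0 0 0 0 0 0 0"

```text
t: 4.48
eef_pos: [0.5648, -0.2449, 0.011]
tool_rot: [0.002, 0.979, 0.204, -0.001]
contact_force: [-0.3, 0.1, -0.2]
gripper_width: 1.0
```

```bash
python3 - <<'E'
from h import *
st()
E
```

```text
t 4.48 p [ 564.8 -244.9   11. ] yaw_y -66.5 z [-0.    -0.004 -1.   ] F [-0.3  0.1 -0.2] w 1.0 q [-0.11  0.74  0.58  1.88 -0.6   0.7  -0.34]
```

send_rows --motion "0 0 0.1 0 0 0 0.6; 0 0 0.1 0 0 0 1; 0 0 0 0 0 0 1; 0 0 0 0 0 0 1; 0 0 0 0 0 0 1; 0 0 0 0 0 0 1; 0 0 0 0 0 0 1; 0 0 0 0 0 0 1; 0 0 0 0 0 0 1" --newtons 45

```text
t: 5.23
eef_pos: [0.5665, -0.2454, 0.0157]
tool_rot: [0.003, 0.979, 0.204, 0.001]
contact_force: [0.7, -0.5, -0.3]
gripper_width: 0.46
```

```bash
python3 - <<'E'
from h import *
st(); save('wrist','w3.png')
E
```

```text
t 5.23 p [ 566.5 -245.4   15.7] yaw_y -66.5 z [ 0.004 -0.005 -1.   ] F [ 0.7 -0.5 -0.3] w 0.46 q [-0.11  0.74  0.58  1.87 -0.6   0.71 -0.34]
```

View pics/w3.png

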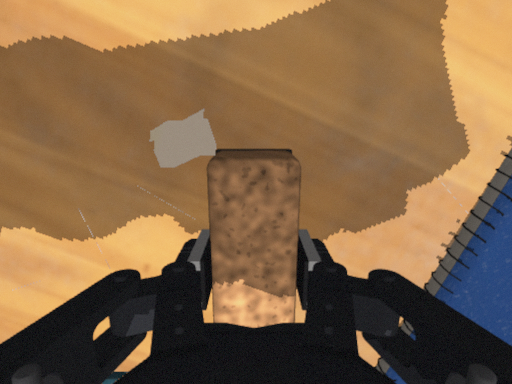

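send_rows --motion "0 0 1.5 0 0 0 1; 0 0 3 0 0 0 1; 0 0 3 0 0 0 1; 0 0 3 0 0 0 1; 0.2 1 2.5 0 0 -1 1; 0.6 2.5 1 0 0 -2.5 1; 0.7 3.5 0 0 0 -3 1; 0.7 3.5 0 0 0 -3 1; 0.7 3.5 0 0 0 -3 1; 0.7 3.5 0 0 0 -3 1; 0.7 3.5 0 0 0 -3 1; 0.7 3.5 0 0 0 -3 1; 0.7 3.5 0 0 0 -3 1; 0.7 3.5 0 0 0 -3 1; 0.7 3 0 0 0 -3 1; 0.4 2 0 0 0 -2 1; 0.2 1 0 0 0 0 1; 0 0 0 0 0 0 1; 0 0 0 0 0 0 1"

```text
t: 6.87
eef_pos: [0.6386, 0.1435, 0.1823]
tool_rot: [0.001, 0.995, -0.098, 0.005]
contact_force: [0.1, -0.3, -0.8]
gripper_width: 0.46
```

```bash
python3 - <<'E'
from h import *
st()
E
```

```text
t 6.87 p [638.6 143.5 182.3] yaw_y -101.2 z [ 0.009 -0.004 -1.   ] F [ 0.1 -0.3 -0.8] w 0.46 q [-0.93  0.65  0.91  1.7  -0.57  1.07 -1.59]
```

send_rows --motion "0.3 0.2 -1.5 0.2 0.4 1.1 1; 0.2 0.1 -1.5 0 0 1 1; 0.1 0 -1.5 0 0 0 1; 0 0 -1 0 0 0 1; 0 0 0 0 0 0 1; 0 0 0 0 0 0 1"

```text
t: 7.37
eef_pos: [0.6439, 0.1353, 0.1257]
tool_rot: [0.001, 0.996, -0.084, 0.001]
contact_force: [0.3, -0.2, -0.5]
gripper_width: 0.456
```

```bash
python3 - <<'E'
from h import *
st(); pr=pose(); save('wrist','w4.png')
for r in regions_of('chip_1','wrist'):
    print(r['conf'],r['point'],wray(r['point'],.064,pr)*1000)
E
```

```text
t 7.37 p [643.9 135.3 125.7] yaw_y -99.6 z [ 0.003 -0.002 -1.   ] F [ 0.3 -0.2 -0.5] w 0.456 q [-0.87  0.71  0.85  1.73 -0.63  0.99 -1.52]
0.91 [327.2, 220.0] [626.12792225  84.44650121  64.        ]
0.88 [375.4, 219.5] [620.59207011  49.47844556  64.        ]
0.55 [424.1, 201.3] [628.69398193  13.90205123  64.        ]
```

View pics/w4.png

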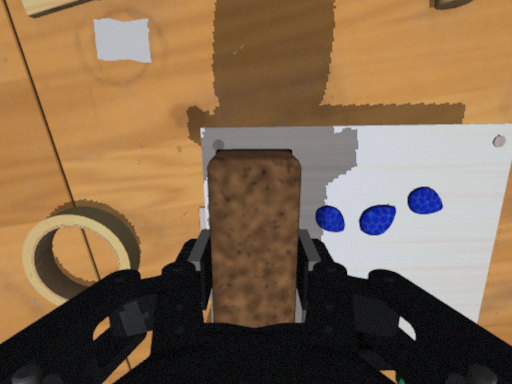

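```bash
python3 - <<'E'
from h import *
im=cv2.imread('pics/top0.png')
hsv=cv2.cvtColor(im,cv2.COLOR_BGR2HSV)
m=((hsv[...,0]>105)&(hsv[...,0]<135)&(hsv[...,1]>120)).astype(np.uint8); m[:130]=0;m[180:]=0;m[:,:190]=0;m[:,280:]=0
n,l,s,c=cv2.connectedComponentsWithStats(m)
for i in range(1,n):
    if s[i,4]>5:
        print(s[i], ray('top',c[i],.064)[:2]*1000, 'ymax',ray('top',(s[i,0]-.5,c[i,1]),.064)[1]*1000)
E
```

```text
[253 149   9   7  50] [627.45547461   9.21195111] ymax 20.571191796485735
[226 150   7   8  44] [625.31445053  78.66839575] ymax 87.82946447521627
[213 153   7   9  48] [617.72634611 110.75223215] ymax 120.17034930876021
[239 152  10   8  61] [619.51108415  44.10570764] ymax 55.539677650780064
```

send_rows --motion "0.1 0.8 0 0 0 0.7 1; 0.1 0.8 0 0 0 0 1; 0 0.3 0 0 0 0 1; 0 0 0 0 0 0 1; 0 0 0 0 0 0 1"

```text
t: 7.88
eef_pos: [0.6477, 0.1583, 0.1286]
tool_rot: [-0.0, 0.997, -0.076, 0.003]
contact_force: [0.6, 0.4, -0.9]
gripper_width: 0.456
```

```bash
python3 - <<'E'
from h import *
st()
E
```

```text
t 7.88 p [647.7 158.3 128.6] yaw_y -98.7 z [ 0.007 -0.    -1.   ] F [ 0.6  0.4 -0.9] w 0.456 q [-0.89  0.72  0.84  1.71 -0.63  1.   -1.54]
```

send_rows --motion "0 -0.2 -1.3 0 0.2 0 1; 0 -0.2 -1.3 0 0.2 0 1; 0 0 -1 0 0 0 1; 0 0 -0.6 0 0 0 1; 0 0 -0.4 0 0 0 1; 0 0 0 0 0 0 1; 0 0 0 0 0 0 1"

```text
t: 8.47
eef_pos: [0.6463, 0.1531, 0.0758]
tool_rot: [0.001, 0.997, -0.076, -0.002]
contact_force: [0.4, 0.2, -1.5]
gripper_width: 0.458
```

```bash
python3 - <<'E'
from h import *
st()
E
```

```text
t 8.47 p [646.3 153.1  75.8] yaw_y -98.7 z [-0.003 -0.001 -1.   ] F [ 0.4  0.2 -1.5] w 0.458 q [-0.85  0.78  0.79  1.74 -0.68  0.93 -1.5 ]
```

send_rows --motion "0 0 -0.2 0 0 0 1; 0 0 -0.2 0 0 0 1; 0 0 -0.2 0 0 0 1; 0 0 -0.2 0 0 0 1"

```text
t: 8.8
eef_pos: [0.6473, 0.1529, 0.0749]
tool_rot: [-0.001, 0.997, -0.076, -0.002]
contact_force: [-5.6, 0.5, 10.9]
gripper_width: 0.457
```

```bash
python3 - <<'E'
from h import *
st()
E
```

```text
t 8.8 p [647.3 152.9  74.9] yaw_y -98.8 z [-0.003  0.003 -1.   ] F [-5.6  0.5 10.9] w 0.457 q [-0.84  0.78  0.79  1.73 -0.68  0.92 -1.49]
```

send_rows --motion "-0.15 -1 -0.1 0 0 0 1; -0.15 -1 -0.1 0 0 0 1; -0.15 -1 -0.1 0 0 0 1; -0.15 -1 -0.1 0 0 0 1; -0.15 -1 -0.1 0 0 0 1; -0.15 -1 -0.1 0 0 0 1"

```text
t: 9.3
eef_pos: [0.6436, 0.0961, 0.0751]
tool_rot: [-0.007, 0.997, -0.073, 0.004]
contact_force: [1.9, 3.1, 6.0]
gripper_width: 0.461
```

```bash
python3 - <<'E'
from h import *
st(); save('wrist','w5.png')
E
```

```text
t 9.3 p [643.6  96.1  75.1] yaw_y -98.4 z [ 0.01   0.013 -1.   ] F [1.9 3.1 6. ] w 0.461 q [-0.77  0.75  0.78  1.78 -0.68  0.89 -1.39]
```

View pics/w5.png

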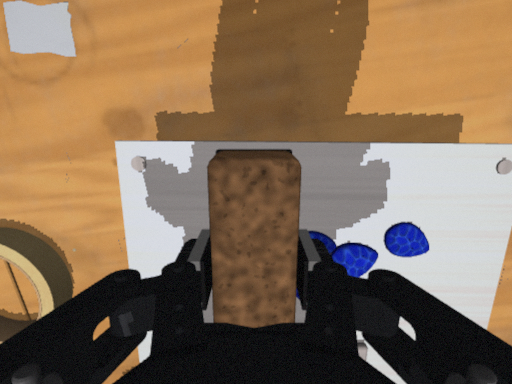

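send_rows --motion "-0.22 -1 -0.15 -0.2 0.1 0 1; -0.22 -1 -0.15 -0.2 0.1 0 1; -0.22 -1 -0.15 -0.2 0.1 0 1; -0.22 -1 -0.15 -0.1 0.1 0 1; -0.22 -1 -0.15 0 0 0 1; -0.22 -1 -0.15 0 0 0 1; -0.22 -1 -0.15 0 0 0 1; -0.22 -1 -0.15 0 0 0 1"

```text
t: 10.02
eef_pos: [0.6386, 0.0193, 0.0753]
tool_rot: [-0.011, 0.997, -0.073, 0.014]
contact_force: [2.7, 4.3, 9.7]
gripper_width: 0.461
```

```bash
python3 - <<'E'
from h import *
st(); save('wrist','w6.png')
E
```

```text
t 10.02 p [638.6  19.3  75.3] yaw_y -98.3 z [ 0.029  0.019 -0.999] F [2.7 4.3 9.7] w 0.461 q [-0.65  0.72  0.77  1.83 -0.69  0.85 -1.26]
```

View pics/w6.png

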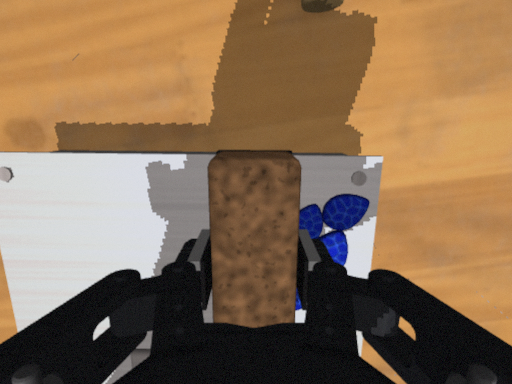

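send_rows --motion "-0.4 -1 -0.15 -0.3 0.5 0 1; -0.4 -1 -0.15 -0.3 0.5 0 1; -0.4 -1 -0.15 -0.3 0.5 0 1; -0.4 -1 -0.15 -0.2 0.4 0 1; -0.3 -1 -0.15 0 0.2 0 1; -0.3 -1 -0.1 0 0.2 0 1"

```text
t: 10.57
eef_pos: [0.6264, -0.0392, 0.0748]
tool_rot: [-0.005, 0.997, -0.071, 0.004]
contact_force: [0.8, 1.3, 2.7]
gripper_width: 0.457
```

```bash
python3 - <<'E'
from h import *
st(); save('wrist','w7.png')
E
```

```text
t 10.57 p [626.4 -39.2  74.8] yaw_y -98.1 z [ 0.009  0.01  -1.   ] F [0.8 1.3 2.7] w 0.457 q [-0.57  0.72  0.77  1.84 -0.67  0.86 -1.17]
```

View pics/w7.png

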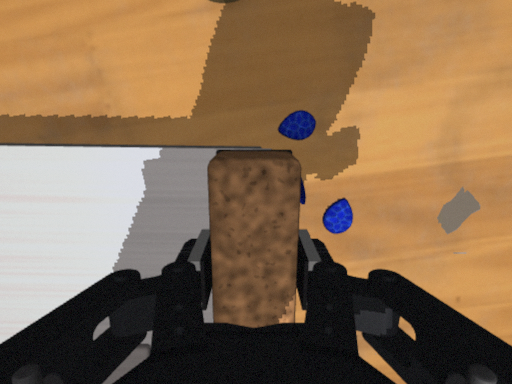

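send_rows --motion "-0.2 -1 -0.1 -0.2 0.2 0 1; -0.2 -1 -0.05 -0.2 0.2 0 1; -0.2 -1 0 0 0 0 1; -0.15 -1 0 0 0 0 1; -0.15 -1 0 0 0 0 1; -0.15 -1 0 0 0 0 1; 0 -0.5 0 0 0 0 1; 0 0 0 0 0 0 1"

```text
t: 11.28
eef_pos: [0.6122, -0.1138, 0.0724]
tool_rot: [-0.0, 0.997, -0.074, -0.001]
contact_force: [-0.5, 0.1, -0.5]
gripper_width: 0.458
```

```bash
python3 - <<'E'
from h import *
st(); save('wrist','w8.png'); save('top','top2.png')
E
```

```text
t 11.28 p [ 612.2 -113.8   72.4] yaw_y -98.5 z [-0.001  0.001 -1.   ] F [-0.5  0.1 -0.5] w 0.458 q [-0.45  0.72  0.77  1.84 -0.65  0.86 -1.07]
```

View pics/w8.png

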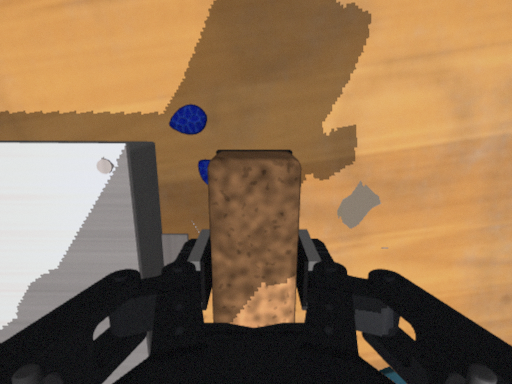

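View pics/top2.png

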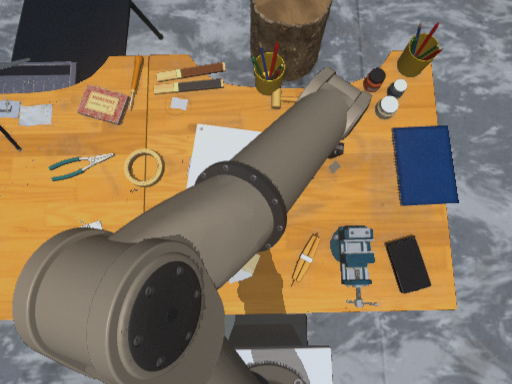

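send_rows --motion "0 -1 1 0 0 0 1; 0 -2 1.5 0 0 0 1; -0.2 -2.5 1.5 0 0 1 1; -0.3 -2.5 1 0 0 1 1; -0.4 -2 0 0 0 1 1; -0.4 -1 0 0 0 0 1; 0 -0.5 0 0 0 0 1; 0 0 0 0 0 0 1"

```text
t: 12.05
eef_pos: [0.6001, -0.2289, 0.128]
tool_rot: [-0.001, 0.999, -0.041, -0.001]
contact_force: [0.3, 0.9, -1.7]
gripper_width: 0.46
```

```bash
python3 - <<'E'
from h import *
st(); pr=pose(); save('wrist','w9.png')
for r in regions_of('chip_1','wrist'): print(r['conf'],r['point'],wray(r['point'],.004,pr)*1000)
save('scene','s9.png')
E
```

```text
t 12.05 p [ 600.1 -228.9  128. ] yaw_y -94.7 z [-0.001  0.002 -1.   ] F [ 0.3  0.9 -1.7] w 0.46 q [-0.28  0.67  0.8   1.76 -0.58  0.96 -0.89]
0.89 [117.2, 192.0] [606.305532   -99.76518831   4.        ]
0.81 [108.3, 220.8] [578.73507188 -85.38846032   4.        ]
0.76 [96.5, 158.6] [638.80842678 -87.38594549   4.        ]
0.71 [73.6, 114.3] [678.7293484 -76.0314916   4.       ]
```

View pics/w9.png

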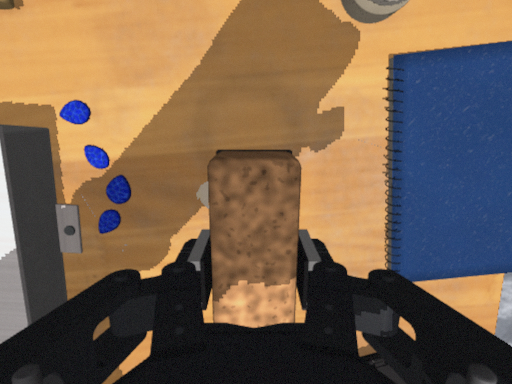

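View pics/s9.png

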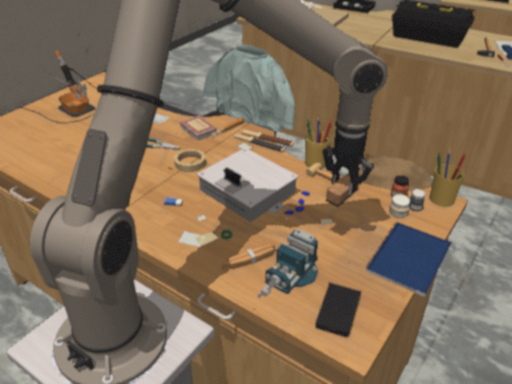

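send_rows --motion "0 0 -2 0 0 0 1; 0 0 -2.5 0 0 0 1; 0 0 -2.5 0 0 0 1; 0 0 -1.8 0 0 0 1; 0 0 -1 0 0 0 1; 0 0 -0.5 0 0 0 1; 0 0 -0.2 0 0 0 1; 0 0 0 0 0 0 1; 0 0 0 0 0 0 1"

```text
t: 12.95
eef_pos: [0.6055, -0.2127, 0.0167]
tool_rot: [-0.005, 0.999, -0.032, -0.001]
contact_force: [0.2, 0.5, -0.3]
gripper_width: 0.452
```

```bash
python3 - <<'E'
from h import *
st()
E
```

```text
t 12.95 p [ 605.5 -212.7   16.7] yaw_y -93.6 z [-0.002  0.01  -1.   ] F [ 0.2  0.5 -0.3] w 0.452 q [-0.22  0.8   0.67  1.81 -0.7   0.79 -0.81]
```

send_rows --motion "0 0 -0.15 -0.3 0 0 1; 0 0 -0.15 -0.3 0 0 1; 0 0 -0.1 0 0 0 1; 0 0 0 0 0 0 1"

```text
t: 13.28
eef_pos: [0.6076, -0.2135, 0.0156]
tool_rot: [0.002, 0.999, -0.032, 0.002]
contact_force: [0.6, 0.2, -0.9]
gripper_width: 0.461
```

```bash
python3 - <<'E'
from h import *
st()
E
```

```text
t 13.28 p [ 607.6 -213.5   15.6] yaw_y -93.6 z [ 0.003 -0.003 -1.   ] F [ 0.6  0.2 -0.9] w 0.461 q [-0.23  0.8   0.68  1.81 -0.69  0.78 -0.82]
```

send_rows --motion "0 0 -0.2 0 0 0 1; 0 0 -0.1 0 0 0 1; 0 0 0 0 0 0 0.3; 0 0 0 0 0 0 0; 0 0 0 0 0 0 0; 0 0 0 0 0 0 0; 0 0 0 0 0 0 0; 0 0 0 0 0 0 0; 0 0 0 0 0 0 0; 0 0 1 0 0 0 0; 0 0 2 0 0 0 0; 0 0 3 0 0 0 0; 0 0 3 0 0 0 0; 0 0 3 0 0 0 0; 0 0 3 0 0 0 0; 0 0 2 0 0 0 0; 0 0 0 0 0 0 0"

```text
t: 14.7
eef_pos: [0.605, -0.2149, 0.1954]
tool_rot: [0.001, 0.999, -0.033, 0.001]
contact_force: [0.1, -0.6, 0.1]
gripper_width: 0.999
```

```bash
python3 - <<'E'
from h import *
st(); save('wrist','w10.png')
E
```

```text
t 14.7 p [ 605.  -214.9  195.4] yaw_y -93.8 z [ 0.002 -0.003 -1.   ] F [ 0.1 -0.6  0.1] w 0.999 q [-0.35  0.59  0.87  1.72 -0.51  1.07 -0.95]
```

View pics/w10.png

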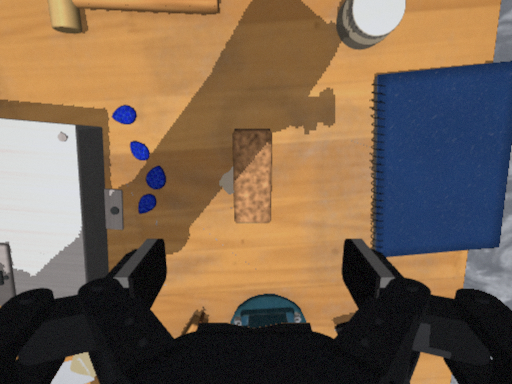

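send_rows --motion "-0.5 2 0 0 0 6 0; -0.5 2.4 0 0 0 6.5 0; -0.5 2.4 0 0 0 6.5 0; -0.5 2.4 0 0 0 6.5 0; -0.5 2.4 0 0 0 6.5 0; -0.5 2.4 0 0 0 6.5 0; -0.5 2.4 0 0 0 6.5 0; -0.5 2.4 0 0 0 6.5 0; -0.5 2.4 0 0 0 6.5 0; -0.5 2.4 0 0 0 6.5 0; -0.5 2.4 0 0 0 6.5 0; -0.5 1.5 0 0 0 5 0; 0 0 0 0 0 4 0; 0 0 0 0 0 0 0; 0 0 0 0 0 0 0"

```text
t: 16.0
eef_pos: [0.5267, 0.0737, 0.1815]
tool_rot: [-0.001, 0.765, 0.644, -0.008]
contact_force: [-0.3, 0.5, 0.4]
gripper_width: 1.001
```

```bash
python3 - <<'E'
from h import *
st(); pr=pose(); save('wrist','w11.png')
for r in regions_of('cap_handle','wrist'):
    c=max(cv2.findContours(r['region'].astype(np.uint8),0,2)[0],key=cv2.contourArea)
    pts=np.array([wray(p,.066,pr)[:2]*1000 for p in c[:,0].astype(float)],np.float32)
    print(r['conf'],r['point'],cv2.minAreaRect(pts))
E
```

```text
t 16.0 p [526.7  73.7 181.5] yaw_y -9.8 z [-0.013 -0.009 -1.   ] F [-0.3  0.5  0.4] w 1.001 q [-0.68  0.33  0.52  1.97 -0.2   0.91 -0.23]
0.64 [259.8, 182.6] ((530.8590698242188, 75.9599609375), (78.33594512939453, 72.85845184326172), 81.28731536865234)
```

View pics/w11.png

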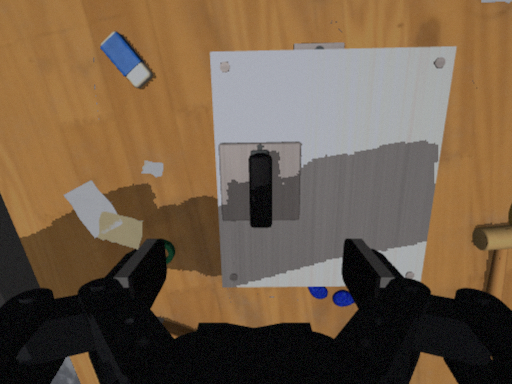

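```bash
python3 - <<'E'
from h import *
pr=pose(); im=cv2.imread('pics/w11.png',0)
m=np.zeros_like(im); m[140:235,240:282]=(im[140:235,240:282]<60)
n,l,s,c=cv2.connectedComponentsWithStats(m); i=1+np.argmax(s[1:,4]); print(s[i],c[i])
ct=max(cv2.findContours((l==i).astype(np.uint8),0,2)[0],key=cv2.contourArea)
for z in (.1,.09):
    print(cv2.minAreaRect(np.array([wray(p,z,pr)[:2]*1000 for p in ct[:,0].astype(float)],np.float32)))
for px in [(219,142),(301,141),(300,221),(222,222)]: print(wray(px,.066,pr)*1000)
E
```

```text
[ 249  150   23   78 1682] [260.21165279 189.68252081]
((532.1142578125, 80.71015930175781), (62.42206573486328, 17.65301513671875), 80.96580505371094)
((531.7565307617188, 78.06437683105469), (65.2164535522461, 18.44332504272461), 80.96582794189453)
[503.34679152 120.06730425  66.        ]
[573.25885759 108.75861509  66.        ]
[562.78914588  35.92970535  66.        ]
[491.02019353  47.20329711  66.        ]
```

send_rows --motion "0.2 0.2 -1.5 0.3 -0.4 0.4 0; 0.2 0.2 -1.5 0.2 -0.3 0.4 0; 0.1 0 -1.5 0 0 0 0; 0 0 -1.5 0 0 0 0; 0 0 -1 0 0 0 0; 0 0 -0.5 0 0 0 0; 0 0 0 0 0 0 0; 0 0 0 0 0 0 0"

```text
t: 16.77
eef_pos: [0.5344, 0.0699, 0.1039]
tool_rot: [0.002, 0.768, 0.641, 0.0]
contact_force: [0.3, 0.8, 0.8]
gripper_width: 0.999
```

```bash
python3 - <<'E'
from h import *
st()
E
```

```text
t 16.77 p [534.4  69.9 103.9] yaw_y -10.3 z [ 0.003 -0.003 -1.   ] F [0.3 0.8 0.8] w 0.999 q [-0.62  0.45  0.47  2.02 -0.29  0.73 -0.15]
```

send_rows --motion "-0.1 0.4 -1 0 0 0.6 0; -0.1 0.3 -1 0 0 0.6 0; 0 0.1 -0.7 0 0 0 0; 0 0 -0.4 0 0 0 0; 0 0 0 0 0 0 0; 0 0 0 0 0 0 0"

```text
t: 17.27
eef_pos: [0.5334, 0.0794, 0.0713]
tool_rot: [0.003, 0.76, 0.649, 0.002]
contact_force: [0.3, -0.3, 0.1]
gripper_width: 0.996
```

```bash
python3 - <<'E'
from h import *
st()
E
```

```text
t 17.27 p [533.4  79.4  71.3] yaw_y -9.0 z [ 0.006 -0.002 -1.   ] F [ 0.3 -0.3  0.1] w 0.996 q [-0.6   0.5   0.43  2.04 -0.33  0.66 -0.12]
```

send_rows --motion "-0.1 -0.1 0 0 0.3 0 0.5; 0 0 0 0 0 0 0.8; 0 0 0 0 0 0 1; 0 0 0 0 0 0 1; 0 0 0 0 0 0 1; 0 0 0 0 0 0 1; 0 0 0 0 0 0 1; 0 0 0 0 0 0 1; 0 0 0 0 0 0 1; 0 0 0 0 0 0 1" --newtons 90

```text
t: 18.1
eef_pos: [0.5321, 0.0782, 0.0723]
tool_rot: [0.001, 0.761, 0.649, -0.0]
contact_force: [0.1, -0.6, -0.6]
gripper_width: 0.189
```

```bash
python3 - <<'E'
from h import *
st(); save('wrist','w12.png')
E
```

```text
t 18.1 p [532.1  78.2  72.3] yaw_y -9.0 z [ 0.    -0.001 -1.   ] F [ 0.1 -0.6 -0.6] w 0.189 q [-0.6   0.5   0.43  2.04 -0.33  0.67 -0.12]
```

View pics/w12.png

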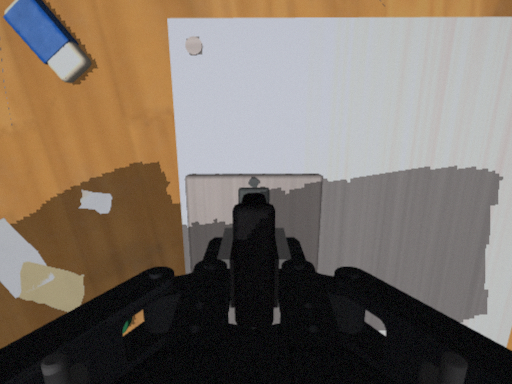

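send_rows --motion "0 0 0.1 0 0 0 1; 0 0 0.2 0 0 0 1; 0 0 0.25 0 0 0 1; 0 0 0.25 0 0 0 1"

```text
t: 18.48
eef_pos: [0.5311, 0.0782, 0.078]
tool_rot: [0.001, 0.76, 0.649, -0.002]
contact_force: [-0.5, 0.8, -2.8]
gripper_width: 0.189
```

```bash
python3 - <<'E'
from h import *
st()
E
```

```text
t 18.48 p [531.1  78.2  78. ] yaw_y -9.0 z [-0.002 -0.003 -1.   ] F [-0.5  0.8 -2.8] w 0.189 q [-0.61  0.49  0.44  2.03 -0.32  0.69 -0.12]
```

send_rows --motion "0 0 0.15 0 0 0 1; 0 0 0.2 0 0 0 1; 0 0 0.2 0 0 0 1; 0 0 0.2 0 0 0 1; 0 0 0.1 0 0 0 1; 0 0 0 0 0 0 1"

```text
t: 18.98
eef_pos: [0.531, 0.078, 0.0896]
tool_rot: [0.0, 0.761, 0.649, -0.001]
contact_force: [-0.9, -0.4, -2.6]
gripper_width: 0.192
```

```bash
python3 - <<'E'
from h import *
st(); save('wrist','w13.png')
E
```

```text
t 18.98 p [531.   78.   89.6] yaw_y -9.0 z [-0.002 -0.002 -1.   ] F [-0.9 -0.4 -2.6] w 0.192 q [-0.62  0.47  0.45  2.03 -0.31  0.71 -0.13]
```

View pics/w13.png

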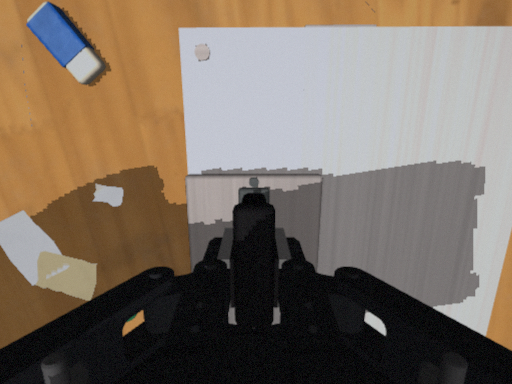

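send_rows --motion "0 0 0.2 0 0 0 1; 0 0 0.2 0 0 0 1; 0 0 0.1 0 0 0 1; 0 0 0 0 0 0 1; 0 0 0 0 0 0 1; 0 0 0 0 0 0 1; 0 0 0 0 0 0 1; 0 0 0 0 0 0 1; 0 0 0 0 0 0 1; 0 0 0 0 0 0 1; 0 0 0 0 0 0 1"

```text
t: 19.95
eef_pos: [0.5305, 0.0779, 0.0947]
tool_rot: [-0.0, 0.761, 0.649, -0.002]
contact_force: [0.1, -0.0, -3.1]
gripper_width: 0.192
```

```bash
python3 - <<'E'
from h import *
st(); save('scene','s14.png'); print(np.abs(get_obs()['joint_vel']).max()); save('wrist','w14.png'); st()
a=cv2.imread('pics/s14.png'); cv2.imwrite('pics/s14b.png',cv2.resize(a[120:260,150:400],None,fx=3,fy=3,interpolation=2))
E
```

```text
t 19.95 p [530.5  77.9  94.7] yaw_y -9.0 z [-0.003 -0.002 -1.   ] F [ 0.1 -0.  -3.1] w 0.192 q [-0.62  0.46  0.45  2.03 -0.3   0.72 -0.14]
0.000855188063899881
t 20.05 p [530.6  77.9  94.7] yaw_y -9.0 z [-0.003 -0.002 -1.   ] F [ 0.4  0.3 -2.4] w 0.196 q [-0.62  0.46  0.45  2.03 -0.3   0.72 -0.14]
```

View pics/s14b.png

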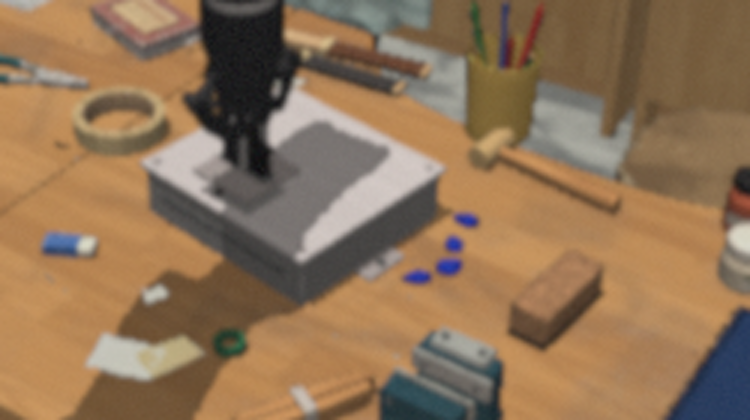

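View pics/w14.png

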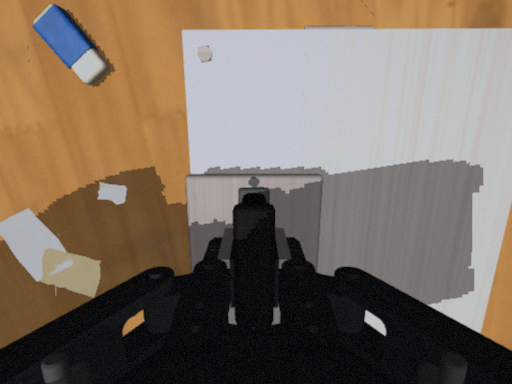

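The scene view shows the cap raised over its hole. Four chips lie on the bench at about (440,250) in the crop, and the block stands free at (555,295). The tape and eraser haven't moved. In the wrist view the cap edge is still at row 174, so it hasn't slipped in the grip. The arm is still.

```bash
python3 -c "
from station import *
print(hand_in())"
```

```text
the job is handed in; nothing more can be done
None
```

I carried out the whole task and handed it in at about 20 s of the 67 s allowed. `hand_in` reports no verdict, so the result rests on my own checks.

- **Sweep:** I pressed the block on the plate with about 3–11 N and wiped it toward -y. All four chips went off the box, and the wrist and scene pictures show them on the bench beside the latch.
- **Block:** It is set down and released at about (0.605, -0.214), standing on its sole and well clear of the box.
- **Cap:** I gripped the fin at 90 N and pulled up in small steps. After about 6 mm of lift the pull had dropped to about 2.8 N, roughly the cap's own weight. I never saw the seal's peak force, because it fell between readings.
- **Final hold:** The arm had risen 22 mm since the grip, with the cap level to within 0.005 rad by the tool axis. The arm was still, with a load of 2.4–3.1 N. The cap sits at the same place in the wrist picture as before the pull, so it did not slip in the fingers.
- **Bystanders:** The tape and eraser look unmoved in the last scene picture; I did not measure their positions again.

Two things were slightly off along the way. The sweep drifted about 12 mm toward +x and I corrected it partway. The finger opening on the fin read 16 mm, not the 12 mm of the fin, so the pads were probably on its wider top edge; the grip held.

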